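# Snap the cuvette block between the mixer's spring clips and start it

## Robot

A 6-joint arm with a two-finger parallel gripper is mounted at the origin on a cart in front of the work surface, level with it; the furniture and walls round the work are solid. World frame = base frame: x ahead of the robot, y to its left, z up, the work surface at z = 0. Lengths are in mm, angles in degrees, forces in N, time in s.
With the tool pointing down it reaches from about 275 to 1000 mm from the base axis. Payload 8.4 kg.
Tool frame: the origin (TCP) lies at the very end of the fingers, on their centre line; the grasp point (between the pads) lies 19 mm behind it (hold_point_z is the distance from the TCP to the grasp point, in mm); z points along the fingers, y is the line along which they close (so a half turn about z gives the same grasp; the last joint's range is limited). The gripper opens to 85 mm and grips with 20 to 120 N. Pads are 22 mm wide; open, the fingers measure 114 mm over their backs; the gripper's body (76 mm by 85 mm) begins 54 mm behind the grasp point. The pads swing forward as they close: fully open they stand 13 mm farther back than shut.
Start: joints at [71.597, 20.225, 93.587, -0, 66.188, -0.138], TCP at [195.891, 593.511, 231.281] pointing down, gripper open.
Joint ranges: [-150.9, 150.9], [-52.94, 120.26], [3.33, 152.33], [-74.26, 254.26], [0, 154.13], [-172.89, 172.89]. Speed limits (degrees/s): [127.2, 127.2, 159.86, 180, 180, 180].

## Interface

Orientations are given as [roll, pitch, yaw] about the fixed x, y, z axes, in that order (R = Rz(yaw) Ry(pitch) Rx(roll)).
In Python, from bench import * gives the robot as it stands.
- The arm moves only by the tool servo_tool, never from a script. Its argument "deltas" is text: rows parted by semicolons, each of 5 numbers parted by spaces: the shift along the tool's x, y, z each as a share of 2 cm, from -1 to 1, then the turn about the tool's z as a share of 90 degrees, from -1 to 1, then the opening, from 0 (shut) to 1 (fully open). A call has exactly 10 rows; each row shifts and turns the commanded pose from where the row before left it, along the tool's axes as they then stand; what a row does not reach is not made up. A row lasts 1/8 s, in which the tool goes at most 62.5 mm and 10.7 degrees, less where a joint would pass 70% of its speed; a pose out of reach is approached as far as the arm can. A call with a number of a shift or a turn outside -1 to 1 is refused whole. A call with a gripper value outside its range is refused whole. The fingers move at their own pace and stop on an object; the grip force is fixed at half the most. Time passes only in rows, so rows that do not move let the fingers close, or fill a call up. It gives the time, the measured TCP pose, the force, the opening and the grip force at its end, in the units of the state.
- sense(): the state, without advancing time (a new reading comes with each control period).
- get_image(name): name is "scene" or "top" or "wrist"; returns the picture (400x640x3 uint8, red, green, blue); there is no depth.
- camera_info(name): a dict with "camera_matrix" (3x3 intrinsics, pixels), "k1" (the pictures are not rectified: a ray, as slopes to the right and down, at radius r is drawn at 1 + k1 r^2 times it, then the intrinsics apply), "extrinsics" (4x4, takes a point from world to camera coordinates). Camera axes: x right, y up, looking along -z (the intrinsics and any distortion apply to the point x, -y, -z); pixel columns grow to the right and rows downward; lengths in mm; the calibration is good to about 2 mm. A picture is of the moment at which its call begins: read the wrist's pose just before it. camera_info takes no time and is no camera call; for the wrist camera it gives the pose at the moment of the call.
- hand_in(): hands the job in; it is judged then, once.
The state is a dict: "time": time; "q": joint angles; "qvel": joint speeds; "joint_torque": joint torques, N m; "tcp_pos": TCP position; "tool_rot": TCP orientation; "ft_force": force on the tool from outside, world axes, zero at the start; "moment": the same for the moment, N m; "grip_width": finger opening in mm; "gripper_force": force on a finger pad.
Only numpy, scipy, OpenCV 4.12 (cv2) and the standard library are available. Lean on these libraries where they do the work, as an engineer would, in place of code of your own. Each camera call takes 0.05 s, during which the arm holds its last target. There are 200 camera calls.

## Task

Fit the loaded blue cuvette block on the bench mixer: set it on the platform between the two spring clips and press it straight down, gently, until both clips have snapped in over its chamfered ends and it sits flat, without ramming the rubber-mounted platform down onto its stops or losing a cuvette. Then let go of it and flip the red switch right over to the back to start the mixer; do not start it before the block is locked in, and leave the other things on the bench where they are.

Things in the scene. Friction and masses are not known exactly. Their poses are not given: they have to be found in the camera images.
- block: Loose blue metal block, 0.3 to 0.45 kg: body 48 (x) by 88 (y) by 36 mm (z), eight open wells in its top, three with cuvettes (5 mm proud). A chamfered rib runs along each short end (see block_rib). Grip across the 48 mm, on the black pads in the middle of the long sides (56 mm long, 13 to 33 mm up). Origin: centre of underside; z up. It may go in either way round (half turn).
- cuv_1: Loose grey-white cuvette, 14 x 14 x 26 mm, about 10 g, standing in a well of the block; origin: centre of its underside, 15 mm above the block's underside. To be left in its well.
- cuv_2: Second cuvette, the same, in another well of the block.
- cuv_3: Third cuvette, the same, in another well of the block.
- mixer: White bench mixer, fixed, 215 (x) by 175 mm (y), deck 60 mm high, display and red switch on its front (-x) part. Origin: centre of its underside; x to the back, y to its left, z up.
- platform_top (a point): Centre of the mixer platform's upper face (58 x 96 mm), 83 mm above the bench when free; the centre of the block's underside belongs here, its length along y (axes as the mixer's). On damped rubber mounts it sinks straight down several mm under the press. Corner guides 9 mm high leave the block 2 mm play each side in x; beside its middle there is free room for fingers.
- clip_left (a joint): Spring clip at the platform's +y end: brass-coloured leaf 20 mm wide, swinging outward about a line 20 mm below the platform's top (rad): 0 free, about 0.03 with the block home, about 0.13 while the edge of the block's rib passes. Its lip flares outward up to 21 mm above the platform.
- clip_right (a joint): The same clip at the platform's -y end (0 free, about 0.03 block home, positive = outward).
- switch (a joint): Red toggle switch on the mixer's front part: 0 = off, leaning to the front (mixer's -x); 1.0 rad = on, leaning to the back (+x). Stays where it is left. Takes about 2 N at its tip.
- switch_tip (a point): Top end of the red toggle, a round stick 10 mm thick whose red sleeve reaches 36 mm from its pivot on the mixer's deck; the tip travels about 35 mm from front to back and stands at most 36 mm above the deck.
- timer: Loose white bench timer, 62 x 68 x 20 mm, bystander; origin: centre of its underside.
- dispenser: Loose dispenser with a grey ribbed base and a pale cone, 46 mm across, 98 mm tall, bystander; origin: centre of its underside.
- block_rib (a point): Edge of the wedge-shaped rib at the block's +y end: 50 mm from the block's middle (100 mm over both ribs), 7 mm above the underside, 46 mm wide, 6 mm out of the end face, with 45 degree chamfers below and above. The -y end is the same.
- clip_left_nose (a point): Axis of the left clip's rounded nose (radius 3 mm), 11 mm above the platform; free gap between both noses 92 mm. They meet the block's lower chamfers with its underside 9.5 mm above the platform and pass the rib edges at about 4 mm; this takes a push of 8 to 17 N on the block, varying; then the force falls sharply as both snap in over the ribs and draw the block down.
- platform (a joint): How far the platform is pressed down on its rubber mounts, in m: 0 to 0.001 when free, 0.0105 on its hard stops (reached with some 24 N on it, the block's weight included), where it must not be driven.
There are look-alikes about, which are no part of the job. What is shaped like the block but green or pink is not meant.

How it is judged:
By the outcome, as a careful person would: the job done as asked, in the order asked, and still so for the second after the job is handed in, with the robot touching nothing.
It also fails if it takes over 61 s, if anything falls off the work surface, if the arm or the gripper's body presses on something with over 40 N, if the wrist force passes 120 N, or if a joint passes its speed limit or range.

## Working session

There is one attempt and no reset: what is moved stays moved. The work goes in short steps, Python scripts to look and compute and a tool call to move; the robot and the scene stay as the last step left them, time stands still between calls to the robot, and variables do not carry over. Pictures are saved under pics/ and viewed, at most 11 in all, crops included, and the job is handed in when it is done.

Besides the shell and the picture viewer there is one more tool, called after "Call:" as name(argument=value, ...) on one line, values as JSON. servo_tool: Moves the arm, as the interface text tells. Shift numbers are shares of 2 cm and turn numbers shares of 90 degrees, none past 1 either way. Its arguments: {"type":"object","properties":{"deltas":{"type":"string"}},"required":["deltas"]}

```bash
mkdir -p pics; ls
python3 - <<'E'
from bench import *
import cv2,json
s=sense();print({k:s[k] for k in("time","tcp_pos","tool_rot","grip_width","ft_force")})
for n in("scene","top"):
    cv2.imwrite(f"pics/{n}0.png",get_image(n)[:,:,::-1])
    c=camera_info(n);print(n,c)
E
```

```text
pics
{'time': 0.0, 'tcp_pos': array([195.71536683, 593.05578291, 230.5389155 ]), 'tool_rot': array([-1.79918097e+02, -9.07693719e-04,  1.61736681e+02]), 'grip_width': 85.2343870440072, 'ft_force': array([-0.43928235, -0.18110161,  0.31335197])}
scene {'camera_matrix': array([[486.02675753,   0.        , 320.29321604],
       [  0.        , 486.02675753, 200.36556896],
       [  0.        ,   0.        ,   1.        ]]), 'k1': -0.11373812620025195, 'extrinsics': array([[ 6.94917461e-01, -7.19058116e-01, -6.71924561e-03,
        -4.99463677e+02],
       [ 5.36934957e-01,  5.12647879e-01,  6.69994779e-01,
        -2.62609549e+02],
       [-4.78320576e-01, -4.69198869e-01,  7.42335401e-01,
        -1.03984224e+03],
       [ 0.00000000e+00,  0.00000000e+00,  0.00000000e+00,
         1.00000000e+00]])}
top {'camera_matrix': array([[459.17071452,   0.        , 323.23172073],
       [  0.        , 459.17071452, 195.07731243],
       [  0.        ,   0.        ,   1.        ]]), 'k1': -0.02056294317721822, 'extrinsics': array([[ 2.35790397e-03, -9.99599046e-01,  2.82167812e-02,
        -1.85616220e+02],
       [ 9.82811355e-01,  7.52523807e-03,  1.84459240e-01,
        -5.50276481e+02],
       [-1.84597618e-01,  2.72968357e-02,  9.82435037e-01,
        -8.92864832e+02],
       [ 0.00000000e+00,  0.00000000e+00,  0.00000000e+00,
         1.00000000e+00]])}
```

View pics/scene0.png

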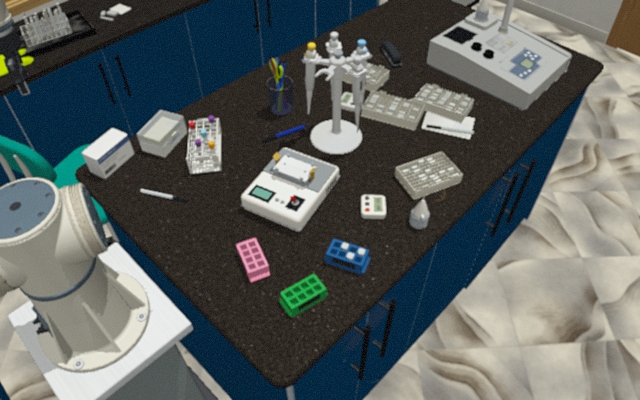

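View pics/top0.png

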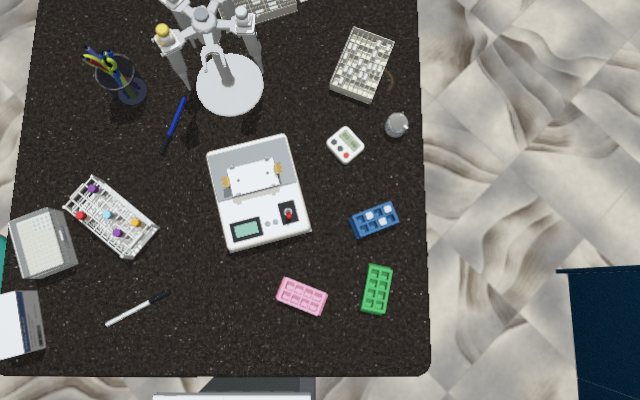

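The scene view shows three block-shaped things: blue with three white cuvettes at (347,256), pink at (252,258) and green at (303,295). In the top view they are at (374,219), (302,296) and (377,289). The blue one is the one meant, because of its colour and the cuvettes. In the top view the mixer is at (258,192), with its switch at (288,213).

```bash
cat > h.py <<'E'
from bench import *
import numpy as np, cv2
from scipy.optimize import least_squares
def proj(c,P):
    E=c["extrinsics"];p=np.atleast_2d(P)@E[:3,:3].T+E[:3,3]
    u=np.c_[p[:,0],-p[:,1]]/-p[:,2:3];u=u*(1+c["k1"]*(u**2).sum(1,keepdims=True))
    K=c["camera_matrix"];return u*[K[0,0],K[1,1]]+[K[0,2],K[1,2]]
def onplane(c,uv,z):
    return np.array([np.r_[least_squares(lambda q:(proj(c,[q[0],q[1],z])[0]-p),[600,0],x_scale=100).x,z] for p in np.atleast_2d(uv)])
def tri(obs,x0=(600,0,50)):
    r=least_squares(lambda q:np.concatenate([proj(c,q)[0]-uv for c,uv in obs]),x0,x_scale=100)
    return r.x,np.abs(r.fun).max()
E
python3 - <<'E'
from h import *
np.set_printoptions(precision=2,suppress=True)
t=camera_info("top");s=camera_info("scene")
print("block",tri([(t,(374,219)),(s,(347,256))]))
print("switch",tri([(t,(288.5,213)),(s,(294,203))]))
print("mixer front corners z60",onplane(t,[(230,250),(311,230),(207,152),(286,135)],60))
print("block z36",onplane(t,[(374,219),(350,219),(356,238),(399,221),(392,202)],36))
print("timer,disp",onplane(t,[(345,145),(397,126)],20))
w=camera_info("wrist");E=w["extrinsics"];print(w); print("cam pos",-E[:3,:3].T@E[:3,3],"look",-E[2,:3],"right",E[0,:3])
E
```

```text
block (array([ 507.01, -292.2 ,   15.32]), np.float64(0.1920524436937967))
switch (array([ 512.31, -111.8 ,   57.6 ]), np.float64(0.379781613925843))
mixer front corners z60 [[ 437.18    3.01   60.  ]
 [ 478.14 -158.18   60.  ]
 [ 639.04   58.52   60.  ]
 [ 677.55 -104.34   60.  ]]
block z36 [[ 504.53 -289.54   36.  ]
 [ 504.23 -239.31   36.  ]
 [ 464.67 -251.43   36.  ]
 [ 500.63 -341.94   36.  ]
 [ 540.83 -328.24   36.  ]]
timer,disp [[ 669.26 -231.13   20.  ]
 [ 714.25 -346.66   20.  ]]
{'camera_matrix': array([[332.61,   0.  , 321.79],
       [  0.  , 332.61, 199.85],
       [  0.  ,   0.  ,   1.  ]]), 'k1': -0.03323656709925101, 'extrinsics': array([[   0.31,    0.95,   -0.  , -624.1 ],
       [  -0.91,    0.3 ,   -0.29,   38.49],
       [  -0.28,    0.09,    0.96, -378.87],
       [   0.  ,    0.  ,    0.  ,    1.  ]])}
cam pos [124.36 616.72 372.45] look [ 0.28 -0.09 -0.96] right [ 0.31  0.95 -0.  ]
```

Call:
servo_tool(deltas="-0.77 -1 0 0 1;-0.77 -1 0 0 1;-0.77 -1 0 0 1;-0.77 -1 0 0 1;-0.77 -1 0 0 1;-0.77 -1 0 0 1;-0.77 -1 0 0 1;-0.77 -1 0 0 1;-0.77 -1 0 0 1;-0.77 -1 0 0 1")

```text
time: 1.35
tcp_pos: [279.8, 353.9, 231.3]
tool_rot: [180.0, 0.0, 161.7]
ft_force: [0.5, 0.4, -0.1]
grip_width: 85.3
gripper_force: 0.0
```

Call:
servo_tool(deltas="-0.77 -1 0 0 1;-0.77 -1 0 0 1;-0.77 -1 0 0 1;-0.77 -1 0 0 1;-0.77 -1 0 0 1;-0.77 -1 0 0 1;-0.77 -1 0 0 1;-0.77 -1 0 0 1;-0.77 -1 0 0 1;-0.77 -1 0 0 1")

```text
time: 2.6
tcp_pos: [362.9, 115.8, 231.3]
tool_rot: [180.0, 0.0, 161.7]
ft_force: [0.5, 0.1, -0.1]
grip_width: 85.1
gripper_force: 0.0
```

Call:
servo_tool(deltas="-0.77 -1 0 0 1;-0.77 -1 0 0 1;-0.77 -1 0 0 1;-0.77 -1 0 0 1;-0.77 -1 0 0 1;0 -0.5 0 0.11 1;0 -0.5 0 0.11 1;0 -0.5 0 0.11 1;0 -0.5 0 0.11 1;0 0 0 0.11 1")

```text
time: 3.85
tcp_pos: [382.4, -35.6, 231.2]
tool_rot: [-180.0, 0.0, 111.9]
ft_force: [0.3, -0.0, -0.1]
grip_width: 85.4
gripper_force: 0.0
```

```bash
cat > snap.py <<'E'
from h import *
import sys,pickle
n=sys.argv[1]
c=camera_info("wrist");im=get_image("wrist")[:,:,::-1]
cv2.imwrite(f"pics/{n}.png",im);pickle.dump(c,open(f"pics/{n}.pkl","wb"))
s=sense();print(s["time"],s["tcp_pos"],s["tool_rot"])
E
python3 snap.py w1
```

```text
3.9 [382.63108332 -35.40238255 231.26947495] [1.79994264e+02 2.32162158e-03 1.11393307e+02]
```

Call:
servo_tool(deltas="-1 1 0 0 1;-1 1 0 0 1;-1 1 0 0 1;-1 1 0 0 1;-1 0 0 0 1;-1 0 0 0 1;-1 0 0 0 1;-1 0 0 0 1;-1 0 0 0 1;0 0 0 0 1")

```text
time: 5.15
tcp_pos: [526.0, -172.7, 231.2]
tool_rot: [180.0, 0.0, 112.2]
ft_force: [0.2, 0.4, -0.3]
grip_width: 85.5
gripper_force: 0.0
```

```bash
python3 snap.py w2
python3 - <<'E'
import cv2,numpy as np
cv2.imwrite("pics/w12.png",np.vstack([cv2.resize(cv2.imread(f"pics/{n}.png"),None,fx=.75,fy=.75) for n in("w1","w2")]))
E
```

```text
5.2 [ 525.51913362 -171.84349656  231.08833202] [-1.79985071e+02 -2.35745798e-02  1.12171487e+02]
```

View pics/w12.png

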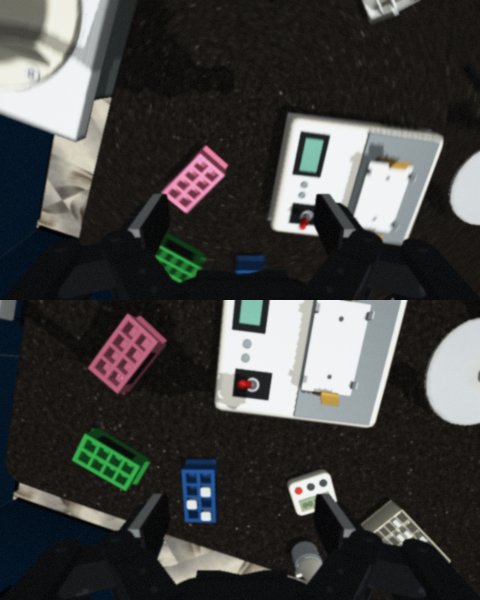

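Upper half (w1): the mixer, with the platform around (385,200), the pink block at (195,180), and the fingers at the bottom. Lower half (w2): pink at (127,353), green at (110,460), blue with three cuvettes at (199,490) and the timer at (312,492); the mixer's switch is at (245,383) and its right clip at (329,398). The blue block is the target. I'll get an enlarged view of it next.

Call:
servo_tool(deltas="-0.5 -1 1 0 1;-0.5 -1 1 0 1;-0.5 -1 1 0 1;-0.5 0 0 0 1;0 0 0 0 1;0 0 0 0 1;0 0 0 0 1;0 0 0 0 1;0 0 0 0 1;0 0 0 0 1")

```text
time: 6.45
tcp_pos: [485.1, -230.8, 171.3]
tool_rot: [-180.0, -0.0, 112.2]
ft_force: [0.4, 0.6, -0.6]
grip_width: 85.2
gripper_force: 0.0
```

```bash
python3 snap.py w3
python3 - <<'E'
import cv2,numpy as np
a=cv2.imread("pics/w2.png");b=cv2.imread("pics/w3.png")
def box(i,y0):
    h=cv2.cvtColor(i,cv2.COLOR_BGR2HSV);m=cv2.inRange(h,(100,120,60),(120,255,255))
    n,l,s,c=cv2.connectedComponentsWithStats(m)
    for k in range(1,n):
        if s[k][4]>300: print(s[k],c[k])
print("w2");box(a,0);print("w3");box(b,0)
A=cv2.resize(a[190:340,200:350],(400,400),interpolation=cv2.INTER_CUBIC)
cv2.imwrite("pics/c3.png",np.hstack([A,cv2.resize(b[100:300,200:400],(400,400),interpolation=cv2.INTER_CUBIC)]))
E
```

```text
6.5 [ 485.06226296 -230.90084299  171.29544281] [-1.79997908e+02 -3.48262797e-04  1.12236849e+02]
w2
[ 241  224   48   73 2264] [264.7380742  256.62941696]
w3
[294 195  49  10 414] [318.19082126 199.56521739]
[ 290  209   56   90 3404] [316.41245593 248.51733255]
```

View pics/c3.png

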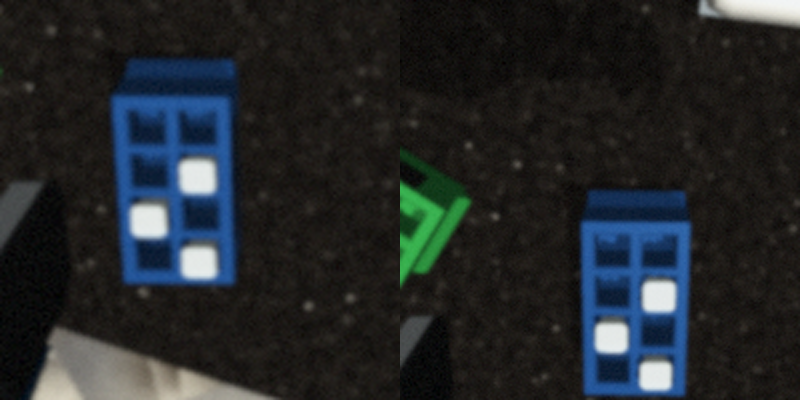

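The crops show the blue block with cuvettes in three wells and empty wells elsewhere. Its top-face corners in w2 are about (242,226), (288,226), (288,296) and (246,297); in w3 they are (291,211), (345,211), (343,298) and (292,297). I'll fit its pose to these.

```bash
cat >> h.py <<'E'
import pickle
def ld(n): return pickle.load(open(f"pics/{n}.pkl","rb"))
def fitrect(obs,L,W,x0):
    # obs: [(cam, [(lx,ly,u,v)..])] ; local coords times half sizes; pose x,y,z,yaw(deg)
    def f(q):
        a=np.radians(q[3]);R=np.array([[np.cos(a),-np.sin(a)],[np.sin(a),np.cos(a)]])
        r=[]
        for c,pts in obs:
            pts=np.array(pts,float);P=np.c_[pts[:,:2]*[W/2,L/2]@R.T+q[:2],np.full(len(pts),q[2])]
            r.append((proj(c,P)-pts[:,2:]).ravel())
        return np.concatenate(r)
    r=least_squares(f,x0,x_scale=[10,10,10,5]);return r.x,r.fun.reshape(-1,2)
E
python3 - <<'E'
from h import *
np.set_printoptions(precision=2,suppress=True)
# local y along tool +x (image up), local x along tool y (image right) 
o2=[(-1,1,242.4,226.4),(1,1,287.7,225.6),(1,-1,288.1,296.5),(-1,-1,246.5,297.2)]
o3=[(-1,1,291,211),(1,1,345,211),(1,-1,343,298),(-1,-1,292.5,297.3)]
q,r=fitrect([(ld("w2"),o2),(ld("w3"),o3)],88,48,[505,-290,36,21]);print(q,"\n",r)
for z in(36,): 
  for n,o in(("w2",o2),("w3",o3)):
    P=onplane(ld(n),np.array(o)[:,2:],z);print(n,P.mean(0),np.linalg.norm(P[0]-P[3]),np.linalg.norm(P[0]-P[1]))
s=sense();p=s["tcp_pos"];a=np.radians(s["tool_rot"][2]);tx=np.array([np.cos(a),np.sin(a)]);ty=np.array([np.sin(a),-np.cos(a)])
d=q[:2]-p[:2];print("to block tool x,y",d@tx,d@ty,"yaw now",s["tool_rot"][2],"want",q[3]+90)
t=camera_info("top")
E
```

```text
[ 506.35 -291.83   36.41   21.72] 
 [[-0.32 -0.22]
 [-1.54  0.97]
 [-0.1   0.23]
 [ 0.47 -0.9 ]
 [ 0.23 -0.26]
 [ 0.78  0.24]
 [-0.14 -0.18]
 [ 0.39  0.09]]
w2 [ 506.72 -291.92   36.  ] 89.08807663260995 49.448403883445735
w3 [ 506.17 -292.16   36.  ] 87.78982475096362 47.58440493019096
to block tool x,y -64.45553176615924 -3.3530481836293617 yaw now 112.23684889406272 want 111.71683606274414
```

Call:
servo_tool(deltas="-0.806 -0.042 0.65 0.006 1;-0.806 -0.042 0.65 0 1;-0.806 -0.042 0.65 0 1;-0.806 -0.042 0.65 0 1;0 0 1 0 1;0 0 1 0 1;0 0 1 0 1;0 0 1 0 1;0 0 0.7 0 1;0 0 0 0 1")

```text
time: 7.75
tcp_pos: [505.3, -292.0, 23.9]
tool_rot: [-179.9, -0.1, 111.7]
ft_force: [0.4, -0.4, 0.3]
grip_width: 85.6
gripper_force: 0.0
```

```bash
python3 snap.py w4
```

```text
7.8 [ 505.80135131 -292.19989401   24.83944333] [-1.79968991e+02 -3.86673974e-02  1.11682826e+02]
```

View pics/w4.png

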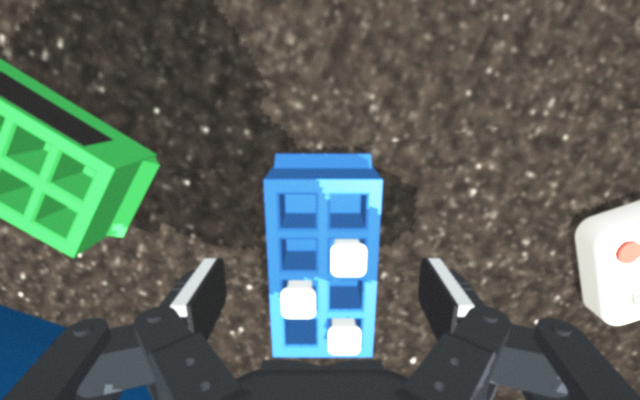

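The block sits centred between the open fingers, with its sides at columns 265 to 383 and the fingers at about 207 and 443. Nothing is near the fingers, so I'll descend and grip.

Call:
servo_tool(deltas="0 0 0.6 0 1;0 0 0.35 0 1;0 0 0 0 0.3;0 0 0 0 0.3;0 0 0 0 0.3;0 0 0 0 0.3;0 0 0 0 0.3;0 0 0 0 0.3;0 0 0 0 0.3;0 0 0 0 0.3")

```text
time: 9.05
tcp_pos: [506.2, -292.2, 6.7]
tool_rot: [180.0, 0.0, 111.7]
ft_force: [0.2, 1.1, 5.3]
grip_width: 47.1
gripper_force: 63.1
```

Call:
servo_tool(deltas="0 0 -0.5 0 0.3;0 0 -1 0 0.3;0 0 -1 0 0.3;0 0 -1 0 0.3;0 0 -1 0 0.3;0 0 -1 0.074 0.3;0 0 -1 0 0.3;0 0.5 -1 0 0.3;0.5 1 0 0 0.3;0.5 1 0 0 0.3")

```text
time: 10.3
tcp_pos: [549.7, -258.5, 156.1]
tool_rot: [-180.0, -0.0, 105.0]
ft_force: [-0.4, 0.4, -4.9]
grip_width: 46.8
gripper_force: 62.8
```

Call:
servo_tool(deltas="0.7 1 0 0 0.3;0.8 1 0 0 0.3;0.8 1 0 0 0.3;0.8 1 0 0 0.3;0.8 0.8 0 0 0.3;0.4 0.3 0 0 0.3;0 0 0 0 0.3;0 0 0 0 0.3;0 0 0 0 0.3;0 0 0 0 0.3")

```text
time: 11.55
tcp_pos: [625.0, -150.8, 156.4]
tool_rot: [180.0, 0.0, 105.0]
ft_force: [0.6, -0.6, -4.2]
grip_width: 47.0
gripper_force: 62.6
```

```bash
python3 snap.py w5
```

```text
11.6 [ 625.09589575 -150.720018    156.3966679 ] [1.79993822e+02 6.15957396e-03 1.04993628e+02]
```

View pics/w5.png

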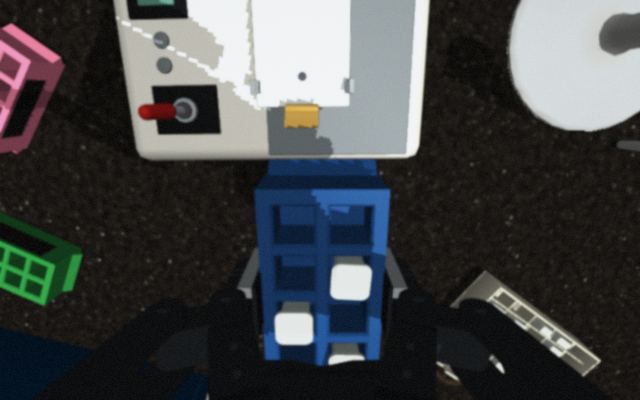

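The view shows the held block at columns 257 to 390, from row 160 down. The platform's right end is near row 106 (columns 255 to 351), the brass clip at (301,116), the switch tip at (145,111), and its pivot at (186,110). I'll move to see the whole platform.

Call:
servo_tool(deltas="0.5 0 -0.5 0 0.3;0.5 0 -0.5 0 0.3;0.5 0 -0.5 0 0.3;0.5 0 -0.5 0 0.3;0 0 0 0 0.3;0 0 0 0 0.3;0 0 0 0 0.3;0 0 0 0 0.3;0 0 0 0 0.3;0 0 0 0 0.3")

```text
time: 12.85
tcp_pos: [614.8, -111.7, 196.2]
tool_rot: [-180.0, -0.0, 105.0]
ft_force: [0.1, -0.5, -3.9]
grip_width: 46.8
gripper_force: 62.7
```

```bash
python3 snap.py w6
python3 - <<'E'
import cv2,numpy as np
a=cv2.imread("pics/w6.png")
cv2.imwrite("pics/c6.png",cv2.resize(a[0:200,130:390],(780,600),interpolation=cv2.INTER_CUBIC))
E
```

```text
12.9 [ 614.86064627 -111.6544549   196.19913136] [-1.79993509e+02 -2.21567785e-03  1.05030448e+02]
```

View pics/c6.png

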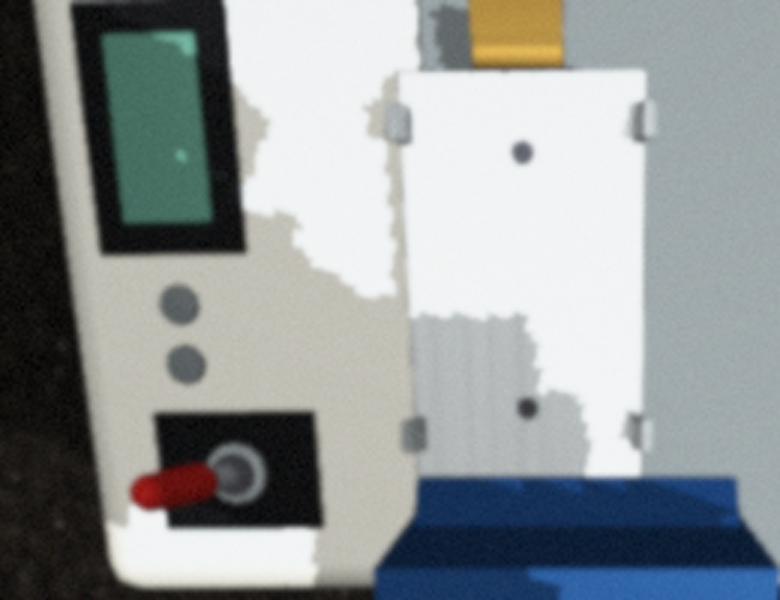

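The crop (scale 3, offset column 130) shows the platform's far corners at (398,72) and (645,71), its screw holes at (522,153) and (528,408), the left clip at (517,30), and the red tip at (148,491) with its pivot at (236,473). The held block hides the near end.

Run:
```python
from h import *
np.set_printoptions(precision=2,suppress=True)
g={n:cv2.cvtColor(cv2.imread(f"pics/{n}.png"),cv2.COLOR_BGR2GRAY) for n in("w5","w6")}
def sub(n,p,w=4):
    return cv2.cornerSubPix(g[n],np.array([[p]],np.float32),(w,w),(-1,-1),(3,50,.01))[0,0]
def hole(n,p,w=6):
    x,y=map(int,p);r=255.-g[n][y-w:y+w+1,x-w:x+w+1];r=np.clip(r-np.median(r)-30,0,None)
    Y,X=np.mgrid[-w:w+1,-w:w+1];return np.array([x+(X*r).sum()/r.sum(),y+(Y*r).sum()/r.sum()])
c5,c6=ld("w5"),ld("w6")
a=[(-1,-1,*sub("w5",(256.5,107))),(1,-1,*sub("w5",(350,105.5)))]
b=[(-1,1,*sub("w6",(262.5,24))),(1,1,*sub("w6",(345,23.5)))]
print(a,b)
q,r=fitrect([(c5,a),(c6,b)],96,58,[600,-40,83,15]);print("plat",q,"\n",r)
h5,h6,h6b=hole("w5",(302,76)),hole("w6",(306,136)),hole("w6",(304,51))
print(h5,h6,h6b);H,e=tri([(c5,h5),(c6,h6)],(600,-60,83));print("hole R",H,e);H2=onplane(c6,h6b,83)[0];H1=onplane(c6,h6,83)[0];H5=onplane(c5,h5,83)[0]
d=H2-H1;print(H1,H2,H5,"mid",(H1+H2)/2,np.degrees(np.arctan2(-d[0],d[1])),np.linalg.norm(d))
# corners at z 83
A=onplane(c5,[x[2:] for x in a],83);B=onplane(c6,[x[2:] for x in b],83);print("mean corners",np.r_[A,B].mean(0),np.linalg.norm(A[1]-A[0]),np.linalg.norm(B[1]-B[0]),np.linalg.norm(B[0]-A[0]))
for e in(B[1]-B[0],A[1]-A[0]):print("yaw",np.degrees(np.arctan2(e[1],e[0])))
e=B.mean(0)-A.mean(0);print("yaw long",np.degrees(np.arctan2(-e[0],e[1])))
# switch: tip and pivot
print("tip",tri([(c5,(145,111)),(c6,(130+150/3,491/3))],(510,-110,80)),"pivot",tri([(c5,(186,110)),(c6,(130+236/3,473/3))],(510,-110,60)))
# held block, top face front corners rows in w5
P=[(257,189),(390,189)]
s=sense();z=s["tcp_pos"]
for n,c,dz in(("w5",c5,156.4),("w6",c6,196.2)): 
  F=onplane(c,P,dz-5+36);print("held front edge",n,F,F.mean(0))
print(z,s["tool_rot"])
```

```text
[(-1, -1, np.float32(259.64743), np.float32(108.79289)), (1, -1, np.float32(348.45847), np.float32(105.23808))] [(-1, 1, np.float32(262.51544), np.float32(23.033978)), (1, 1, np.float32(344.58084), np.float32(23.087543))]
plat [582.79 -40.22  79.32  15.93] 
 [[-1.12 -1.66]
 [ 1.26  0.33]
 [-0.11  1.53]
 [-0.05 -0.03]]
[301.76  75.86] [305.39 135.65] [303.7   50.41]
hole R [590.37 -69.18  83.17] 0.030132019729308013
[590.39 -69.19  83.  ] [574.43 -11.43  83.  ] [590.35 -69.18  83.  ] mid [582.41 -40.31  83.  ] 15.447224630693176 59.92992658783198
mean corners [583.04 -40.44  83.  ] 55.61371856110325 57.078311599653425 97.19090341503566
yaw 14.928164406915938
yaw 17.1928637153895
yaw long 15.837751335296556
tip (array([ 504.15, -112.9 ,   92.24]), np.float64(0.40230277412402415)) pivot (array([ 515.38, -110.89,   58.65]), np.float64(0.4267539196915777))
held front edge w5 [[ 591.67 -113.37  187.4 ]
 [ 636.06 -101.45  187.4 ]] [ 613.87 -107.41  187.4 ]
held front edge w6 [[581.47 -74.27 227.2 ]
 [625.84 -62.32 227.2 ]] [603.65 -68.3  227.2 ]
[ 614.86 -111.65  196.2 ] [-179.99   -0.    105.03]
```

Call:
servo_tool(deltas="0 0 0 -0.0047 0.3;0.967 -0.154 0.5 0 0.3;0.967 -0.154 0.5 0 0.3;0.967 -0.154 0.5 0 0.3;0.967 -0.154 0.5 0 0.3;0 0 0.7 0 0.3;0 0 0.7 0 0.3;0 0 0.5 0 0.3;0 0 0 0 0.3;0 0 0 0 0.3")

```text
time: 14.15
tcp_pos: [582.8, -40.7, 118.5]
tool_rot: [180.0, 0.0, 105.4]
ft_force: [-0.9, 0.8, -3.7]
grip_width: 46.9
gripper_force: 62.5
```

```bash
python3 snap.py w7; python3 -c "
from h import *
for k in range(1):
  s=sense();print(s['ft_force'],s['moment'],s['grip_width'])
cv2.imwrite('pics/s7.png',cv2.resize(get_image('scene')[120:240,220:360,::-1],(700,600),interpolation=cv2.INTER_CUBIC))"
```

```text
14.2 [582.8698709  -40.62355654 118.68009127] [1.79955307e+02 1.79056224e-02 1.05433675e+02]
[ 0.81315344 -0.95202039 -3.5385291 ] [0.01823029 0.02469226 0.03290023] 47.21995195572982
```

View pics/w7.png

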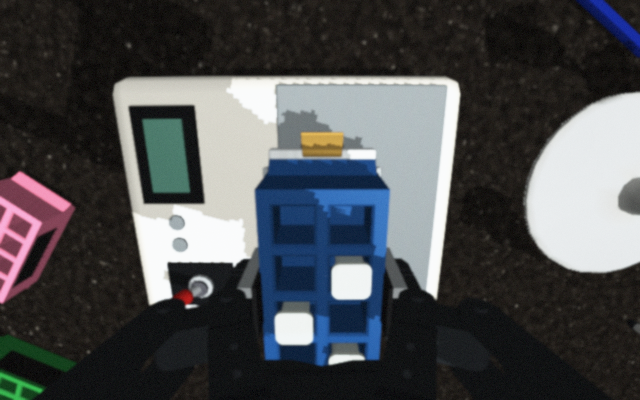

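The block is over the platform: the clip is at column 322, the platform's far edge at 271 to 376 (centre 323), and the block's rib centred at about 324, so it is aligned. I'll lower it to just above the clips.

Call:
servo_tool(deltas="-0.01 -0.02 0.2 0 0.3;0 0 0.2 0 0.3;0 0 0.2 0 0.3;0 0 0.1 0 0.3;0 0 0.05 0 0.3;0 0 0.05 0 0.3;0 0 0.05 0 0.3;0 0 0 0 0.3;0 0 0 0 0.3;0 0 0 0 0.3")

```text
time: 15.5
tcp_pos: [582.1, -40.6, 101.3]
tool_rot: [180.0, 0.0, 105.5]
ft_force: [0.2, -0.7, -4.4]
grip_width: 46.9
gripper_force: 62.6
```

Call:
servo_tool(deltas="0 0 0.05 0 0.3;0 0 0.05 0 0.3;0 0 0.05 0 0.3;0 0 0.05 0 0.3;0 0 0.05 0 0.3;0 0 0 0 0.3;0 0 0 0 0.3;0 0 0 0 0.3;0 0 0 0 0.3;0 0 0 0 0.3")

```text
time: 16.75
tcp_pos: [582.3, -40.6, 96.4]
tool_rot: [180.0, 0.0, 105.5]
ft_force: [0.1, 0.4, 1.2]
grip_width: 47.3
gripper_force: 63.1
```

Call:
servo_tool(deltas="0 0 0.02 0 0.3;0 0 0.02 0 0.3;0 0 0.02 0 0.3;0 0 0.02 0 0.3;0 0 0.02 0 0.3;0 0 0.02 0 0.3;0 0 0.02 0 0.3;0 0 0.02 0 0.3;0 0 0 0 0.3;0 0 0 0 0.3")

```text
time: 18.0
tcp_pos: [582.2, -40.7, 93.3]
tool_rot: [180.0, 0.0, 105.5]
ft_force: [0.2, -0.3, 6.2]
grip_width: 47.1
gripper_force: 63.6
```

Call:
servo_tool(deltas="0 0 0.02 0 0.3;0 0 0.02 0 0.3;0 0 0.02 0 0.3;0 0 0.02 0 0.3;0 0 0.02 0 0.3;0 0 0.02 0 0.3;0 0 0.02 0 0.3;0 0 0 0 0.3;0 0 0 0 0.3;0 0 0 0 0.3")

```text
time: 19.25
tcp_pos: [582.4, -40.7, 90.8]
tool_rot: [180.0, 0.0, 105.5]
ft_force: [-0.5, 1.1, 8.8]
grip_width: 46.8
gripper_force: 63.9
```

Call:
servo_tool(deltas="0 0 0.02 0 0.3;0 0 0.02 0 0.3;0 0 0.02 0 0.3;0 0 0.02 0 0.3;0 0 0.02 0 0.3;0 0 0 0 0.3;0 0 0 0 0.3;0 0 0 0 0.3;0 0 0 0 0.3;0 0 0 0 0.3")

```text
time: 20.5
tcp_pos: [581.4, -40.6, 88.0]
tool_rot: [-179.9, -0.0, 105.5]
ft_force: [-4.1, -0.2, 0.1]
grip_width: 46.5
gripper_force: 63.1
```

Call:
servo_tool(deltas="0 0 0.02 0 0.3;0 0 0.02 0 0.3;0 0 0.02 0 0.3;0 0 0.02 0 0.3;0 0 0.02 0 0.3;0 0 0 0 0.3;0 0 0 0 0.3;0 0 0 0 0.3;0 0 0 0 0.3;0 0 0 0 0.3")

```text
time: 21.75
tcp_pos: [581.4, -40.6, 86.4]
tool_rot: [-179.9, -0.0, 105.5]
ft_force: [-6.1, -0.4, 3.3]
grip_width: 46.9
gripper_force: 63.5
```

```bash
python3 snap.py w8
python3 - <<'E'
from h import *
s=sense();print(s['ft_force'],s['moment'])
t=get_image("top")[130:230,200:320,::-1];sc=get_image("scene")[130:230,230:350,::-1];w=cv2.imread("pics/w8.png")[60:260,200:440]
f=lambda i:cv2.resize(i,(400,333),interpolation=cv2.INTER_CUBIC)
cv2.imwrite("pics/m8.png",np.hstack([f(sc),f(w)]))
E
```

```text
21.8 [581.43866114 -40.61686038  86.36741365] [-1.79932870e+02 -1.81469753e-02  1.05460368e+02]
[-6.15616613 -1.67012598  3.36963195] [-0.02131086  0.84991672  0.00556251]
```

View pics/m8.png

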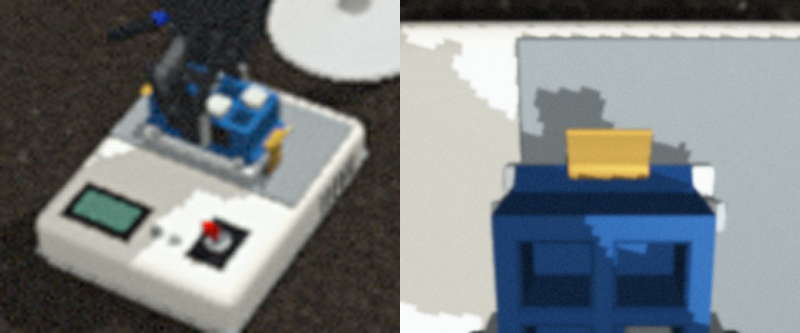

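The scene crop (left) shows the block down between the clips at (147,90) and (278,135). In the wrist crop the left clip's lip is at (610,155), over the rib at rows 165 to 190. The vertical force fell sharply, so it has snapped in. The sideways load of 6 N suggests it is leaning on a guide, so I'll relieve that before releasing.

Call:
servo_tool(deltas="0 -0.03 0 0 0.3;0 -0.03 0 0 0.3;0 -0.03 0 0 0.3;0 0 0 0 0.3;0 0 0.02 0 0.3;0 0 0.02 0 0.3;0 0 0.02 0 0.3;0 0 0 0 0.3;0 0 0 0 0.3;0 0 0 0 0.3")

```text
time: 23.15
tcp_pos: [581.4, -40.7, 85.6]
tool_rot: [179.9, 0.0, 105.5]
ft_force: [-0.1, 5.5, 4.8]
grip_width: 47.1
gripper_force: 63.6
```

```bash
python3 -c "
from h import *
s=sense();print(s['ft_force'],s['moment'],s['tcp_pos'])"
```

```text
[-0.11903241  5.52370033  4.77707007] [ 0.76141487  0.16014695 -0.02774485] [581.35662588 -40.70224572  85.63099639]
```

Call:
servo_tool(deltas="0.02 0 0 0 0.3;0 0 0 0 0.3;0 0 -0.03 0 0.3;0 0 -0.03 0 0.3;0 0 -0.03 0 0.3;0 0 -0.03 0 0.3;0 0 -0.03 0 0.3;0 0 -0.02 0 0.3;0 0 0 0 0.3;0 0 0 0 0.3")

```text
time: 24.4
tcp_pos: [581.3, -40.7, 88.4]
tool_rot: [179.9, 0.0, 105.5]
ft_force: [6.0, 3.6, 0.1]
grip_width: 46.9
gripper_force: 63.1
```

```bash
python3 -c "
from h import *
s=sense();print(s['ft_force'],s['moment'],s['tcp_pos'])"
```

```text
[6.03377665 3.61909247 0.09829493] [ 0.54810052 -0.70068606 -0.00715751] [581.33459023 -40.68686731  88.44248887]
```

Call:
servo_tool(deltas="0.01 0.045 0 0 0.3;0 0 0 0 0.3;0 0 0 0 0.3;0 0 0 0 0.65;0 0 0 0 0.7;0 0 0 0 0.8;0 0 0 0 0.9;0 0 0 0 0.9;0 0 0 0 0.9;0 0 0 0 0.9")

```text
time: 25.65
tcp_pos: [581.0, -40.3, 88.5]
tool_rot: [-180.0, -0.0, 105.5]
ft_force: [-0.9, -0.6, 0.1]
grip_width: 76.8
gripper_force: 0.0
```

```bash
python3 -c "
from h import *
s=sense();print(s['ft_force'],s['moment'],s['tcp_pos'],s['grip_width'])"
```

```text
[-0.90412788 -0.64641027  0.08627701] [-0.00083623  0.03522424  0.0034862 ] [581.00228377 -40.29242698  88.48725274] 76.79218029625643
```

Call:
servo_tool(deltas="0 0 -0.5 0 0.9;0 0 -1 0 0.9;0 0 -1 0 0.9;0 0 -1 0 0.9;0 0 -1 0 0.9;-0.84 0 -0.5 0 0.5;-0.84 0 0 0 0.2;-0.84 0 0 0 0;0 0 0 0 0;0 0 0 0 0")

```text
time: 26.9
tcp_pos: [594.0, -89.0, 187.7]
tool_rot: [-179.9, -0.0, 105.4]
ft_force: [0.3, 0.0, -0.3]
grip_width: 0.4
gripper_force: 0.0
```

```bash
python3 snap.py w9;python3 - <<'E'
import cv2,numpy as np
from h import *
a=cv2.imread("pics/w9.png")[20:320,100:500]
cv2.imwrite("pics/c9.png",cv2.resize(a,(800,600),interpolation=cv2.INTER_CUBIC))
E
```

```text
26.95 [594.06252331 -88.69477415 187.91317635] [-1.79945534e+02 -3.65199723e-02  1.05442364e+02]
```

View pics/c9.png

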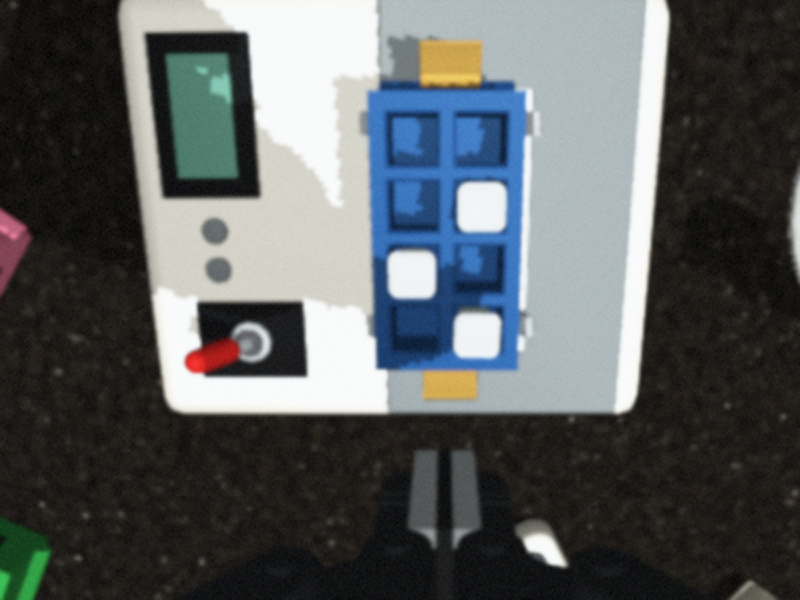

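The crop shows the block seated at columns 369 to 527, rows 91 to 370, with all three cuvettes in place. The clips are at (450,65) and (450,385), both hugging the ends. The switch still leans to the front, with its tip at (195,363) and pivot at (250,343).

Run:
```python
from h import *
np.set_printoptions(precision=2,suppress=True)
c=ld("w9");c6=ld("w6")
o=[(-1,1,284.5,65.5),(1,1,363.5,65.5),(1,-1,359,204),(-1,-1,289,205)]
print(fitrect([(c,o)],88,48,[582,-40,119,15]))
P=onplane(c,np.array(o)[:,2:],119);print(P,np.linalg.norm(P[1]-P[0]),np.linalg.norm(P[2]-P[3]),np.linalg.norm(P[0]-P[3]))
tip,e=tri([(c,(197.5,201.5)),(c6,(179,163.8))],(500,-115,90));pv,e2=tri([(c,(225,191.5)),(c6,(208.7,157.7))],(515,-110,60));print(tip,e,pv,e2)
p=sense()["tcp_pos"];a=np.radians(105.44);tx=np.array([np.cos(a),np.sin(a)]);ty=np.array([np.sin(a),-np.cos(a)])
for n,q in(("tip",tip),("pivot",pv)):print(n,"tool x,y",(q[:2]-p[:2])@tx,(q[:2]-p[:2])@ty)
```

```text
(array([581.92, -40.69, 114.86,  15.62]), array([[-0.29,  0.27],
       [ 0.16,  0.03],
       [ 0.44,  0.25],
       [-0.3 , -0.58]]))
[[547.61  -4.82 119.  ]
 [592.72   7.65 119.  ]
 [615.72 -75.37 119.  ]
 [571.01 -88.47 119.  ]] 46.801052122642034 46.59131741485144 86.85935848532344
[ 504.18 -112.53   93.87] 0.17732558059816483 [ 515.74 -110.6    61.68] 0.2943876720810863
tip tool x,y 0.9510487676702688 -92.98214232428667
pivot tool x,y -0.2588725290774434 -81.32608743518013
```

Call:
servo_tool(deltas="0 -0.91 0 0 0;0 -0.91 0 0 0;0 -0.91 0 0 0;0 -0.91 0 0 0;0 -0.91 0 0 0;0 -0.91 0.5 0 0;0 -0.91 1 0 0;0 0 1 0 0;0 0 1 0 0;0 0 1 0 0")

```text
time: 28.2
tcp_pos: [471.1, -123.1, 98.1]
tool_rot: [180.0, 0.0, 105.4]
ft_force: [0.6, 0.1, -0.2]
grip_width: 0.1
gripper_force: 0.0
```

Call:
servo_tool(deltas="0 0 0.8 0 0;0 0 0 0 0;0 0.3 0 0 0;0 0.3 0 0 0;0 0.3 0 0 0;0 0.3 0 0 0;0 0.2 0 0 0;0 0.2 0 0 0;0 0 0 0 0;0 0 0 0 0")

```text
time: 29.45
tcp_pos: [502.6, -114.2, 82.4]
tool_rot: [180.0, 0.0, 105.5]
ft_force: [0.2, -0.3, 0.5]
grip_width: 0.0
gripper_force: 0.0
```

Call:
servo_tool(deltas="0 0.15 0 0 0;0 0.15 0 0 0;0 0.1 0 0 0;0 0.1 0 0 0;0 0.05 0 0 0;0 0.05 0 0 0;0 0 0 0 0;0 0 0 0 0;0 0 0 0 0;0 0 0 0 0")

```text
time: 30.7
tcp_pos: [514.0, -111.1, 82.5]
tool_rot: [-180.0, -0.0, 105.5]
ft_force: [-2.1, -0.6, -0.9]
grip_width: 0.0
gripper_force: 1.0
```

```bash
python3 snap.py w10;python3 - <<'E'
import cv2,numpy as np
from h import *
im=get_image("top");sc=get_image("scene")
for n,i in(("top",im),("scene",sc)):
    h=cv2.cvtColor(i,cv2.COLOR_RGB2HSV);m=cv2.inRange(h,(0,150,90),(8,255,255))|cv2.inRange(h,(172,150,90),(180,255,255))
    k,l,s,c=cv2.connectedComponentsWithStats(m)
    print(n,[(s[j].tolist(),c[j].round(1).tolist()) for j in range(1,k) if s[j][4]>6])
E
```

```text
30.75 [ 514.03805083 -111.08358366   82.48774478] [-1.79997788e+02  3.13775152e-04  1.05457969e+02]
top [([90, 59, 7, 4, 11], [92.1, 60.4]), ([344, 153, 4, 4, 12], [345.5, 154.5]), ([76, 212, 11, 8, 63], [80.5, 215.5])]
scene [([188, 122, 7, 7, 31], [191.4, 124.6])]
```

Call:
servo_tool(deltas="0 0.1 0 0 0;0 0.1 0 0 0;0 0.05 0 0 0;0 0.05 0 0 0;0 0 0 0 0;0 0 0 0 0;0 0 0 0 0;0 0 0 0 0;0 0 0 0 0;0 0 0 0 0")

```text
time: 32.1
tcp_pos: [515.4, -110.3, 81.8]
tool_rot: [-179.5, -0.1, 105.5]
ft_force: [-18.3, -10.2, 8.6]
grip_width: -0.1
gripper_force: 10.5
```

Call:
servo_tool(deltas="0 -0.3 0 0 0;0 -0.5 0 0 0;0 -0.5 -0.5 0 0;0 0 -1 0 0;0 0 -1 0 0;-0.8 0 -1 0 0;-0.8 0 -1 0 0;-0.8 0 -1 0 0;-0.8 0 0 0 0;0 0 0 0 0")

```text
time: 33.35
tcp_pos: [511.7, -178.8, 192.1]
tool_rot: [180.0, 0.0, 105.4]
ft_force: [-0.4, 0.1, -0.1]
grip_width: -0.1
gripper_force: 0.0
```

```bash
python3 snap.py w11;python3 - <<'E'
import cv2,numpy as np
from h import *
a=cv2.imread("pics/w11.png")
print(sense()["ft_force"])
# predicted pixel of tip off/on
c=ld("w11");pv=np.array([515.7,-110.6,60]);m=np.array([.964,.266,0])
for t in(-.5,.5):print(t,proj(c,pv+36*(np.sin(t)*m+np.array([0,0,np.cos(t)]))))
cv2.imwrite("pics/c11.png",a)
E
```

```text
33.4 [ 511.24302569 -178.15495844  191.68802096] [-1.79949115e+02 -4.81250963e-02  1.05403464e+02]
[-0.7907658   0.46567788 -0.99233929]
-0.5 [[328.58524894 112.79809251]]
0.5 [[377.34959519 112.88416511]]
```

View pics/c11.png

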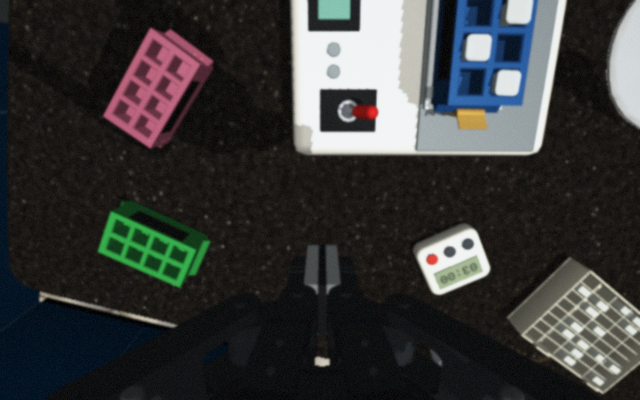

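The switch tip is at about (374,113), leaning to the back, and its end matches the predicted "on" position (377,113). The block with its cuvettes is seated and the bystanders have not moved. Handing in.

```bash
python3 -c "
from bench import *
print(hand_in())"
```

```text
the job is handed in; nothing more can be done
None
```

The blue block is clipped flat on the mixer platform with all three cuvettes in their wells, the red switch is flipped right over to the back, and the job was handed in at about 33 s with the arm clear of everything; the hand-in gave no verdict.

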